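# Close the post rack

### The arm

A 7-joint arm with a two-finger parallel gripper is mounted at the origin on the work surface. World frame = base frame: x ahead of the robot, y to its left, z up, the work surface at z = 0. Lengths are in m, angles in rad, forces in N, time in s.
With the tool pointing down it reaches from about 0.425 to 0.875 m from the base axis. Payload 8.4 kg.
Tool frame: the origin (TCP) lies at the very end of the fingers, on their centre line; the grasp point (between the pads) lies 19 mm behind it; z points along the fingers, y is the line along which they close (so a half turn about z gives the same grasp; the last joint's range is limited). The gripper opens to 85 mm and grips with 20 to 120 N. Pads are 22 mm wide; open, the fingers measure 114 mm over their backs; the gripper's body (76 mm by 85 mm) begins 54 mm behind the grasp point. The pads swing forward as they close: fully open they stand 13 mm farther back than shut.
Start: joints at [-1.346, 0.333, 0.04, 1.465, -0.013, 1.343, -0.059], TCP at [0.207, 0.616, 0.208] pointing down, gripper open.
Joint ranges: [-2.58, 2.58], [-0.38, 2.09], [-1.3, 1.39], [0.25, 2.4], [-1.5, 4.64], [0.08, 2.09], [-2.65, 2.65]. Speed limits (rad/s): [2.22, 2.22, 2.79, 2.79, 3.14, 3.14, 3.14].

### API

Orientations are given as a unit quaternion [w, x, y, z].
In Python, from rig import ctrl gives the robot as it stands.
- The arm moves only by the tool jog_arm, never from a script. Its argument "increments" is one flat list of numbers, 6 for each row, row after row: the shift along the tool's x, y, z in m, then the turn, a rotation vector about the tool's x, y, z in rad. A call has 1 to 8 rows; each row is the pose to reach, as a shift and turn from the pose commanded when the call began, along the tool's axes at that moment; what a row does not reach only later rows make up. A row lasts 1/10 s, in which the tool goes at most 50 mm and 8.59 degrees, less where a joint would pass 70% of its speed; a pose out of reach is approached as far as the arm can. A call with a gripper value outside its range is refused whole. "fingers" is the opening, from 0 (shut) to 1 (fully open), set as the call begins (left out, the last holds). The fingers move at their own pace and stop on an object; "grip_force" is the grip in N (left out, the last holds). Time passes only in rows, so rows that repeat a pose let the fingers close. It gives the time, the measured TCP pose, the force, the opening and the grip force at its end, in the units of the state.
- ctrl.sense(): the state, without advancing time (a new reading comes with each control period).
- ctrl.grab_frame(name): name is "side" or "top"; returns the picture (384x512x3 uint8, blue, green, red); there is no depth.
- ctrl.camera_info(name): a dict with "camera_matrix" (3x3 intrinsics, pixels), "distortion" ([k1, k2, p1, p2, k3] as OpenCV has them; the pictures are not rectified), "T" (4x4, takes a point from camera to world coordinates). Camera axes: x right, y up, looking along -z (the intrinsics and any distortion apply to the point x, -y, -z); pixel columns grow to the right and rows downward; lengths in m; the calibration is good to about 2 mm. A picture is of the moment at which its call begins. camera_info takes no time and is no camera call.
- ctrl.hand_in(): hands the job in; it is judged then, once.
Trained networks look in the newest picture that a camera, given by its name, has taken for a name from the list of things; names that differ only in an ending like _2 or _b are one class to them, and where a whole thing is asked for, a point or a joint stands for the part that bears it (a point fixed in the world has none). Each returns a list of dicts, best first, with "conf" (0 to 1); they miss things now and then, are a little off and sometimes report something else, mostly with a low value. They report only what shows in the picture. A call takes as long as a camera call.
- ctrl.spot_in(camera, label): "centre" ([row, column] in pixels, amid what is visible of it).
- ctrl.outline_of(camera, label): "pixels" (384x512 bool, what is visible of it) and "centre" ([row, column] in pixels, amid what is visible of it).
- ctrl.landmark_of(camera, label): "centre" ([row, column] in pixels: a listed point, or the origin of a listed thing).
The state is a dict: "clock": time; "qpos": joint angles; "joint_vel": joint speeds; "effort": joint torques, N m; "tool_pos": TCP position; "tool_rot": TCP orientation; "force": force on the tool from outside, world axes, zero at the start; "moment": the same for the moment, N m; "finger_gap": finger opening in m; "grasp_force": force on a finger pad.
Only numpy, scipy, OpenCV 4.12 (cv2) and the standard library are available. Lean on these libraries where they do the work, as an engineer would, in place of code of your own. Each camera call takes 0.05 s, during which the arm holds its last target. There are 200 camera calls.

### The job

One of the three posts in the rack has fallen over and pokes out of the lane. Stand it back up, cap uppermost, in its gap in the row without knocking the others over, then push the free end of the red keeper bar round, gently and without slamming it, until it rests against its yellow stop and shuts the lane. Leave all three posts standing in the lane behind the bar.

Things in the scene. Friction and masses are not known exactly. Their poses are not given: they have to be found in the camera images.
- rack: Fixed rack: flat aluminium plate 250 (its x) x 175 (its y) x 6 mm. Origin: under the plate, at table height, in the middle of the lane; z up; plate y = -120 to +55 mm. The lane runs along x at y = 0, with places at about x = -68, 0, +68 mm and its floor at z = 6. Grey lips, tops at z = 30: back lip inner face y = +28, end lips x = -102 and +102. Open on the -y side, where the bar shuts it.
- stop (a point): Yellow stop block, 12 x 12 mm, fixed on the plate behind the shut bar's free end (rack x = 98, y = -25 mm): centre of its top, 42 mm above the table.
- keeper (a joint): Red keeper bar, 215 x 10 mm, 30 mm high (12 to 42 mm above the table), on an upright pin. Angle in rad: 0 = shut, against the stop, lying along the rack's +x from the pin; grows as it swings clockwise seen from above; at 1.57 it points along the rack's -y; at most 1.95; starts at 1.25 to 1.75. Light friction (about 1 N at the free end); stays where it is left.
- keeper_pin (a point): Axis of the bar's fixed pin, at mid height of the bar (27 mm above the table); at rack x = -105, y = -36 mm.
- keeper_tip (a point): Free end of the keeper bar: centre of its end face, at mid height, 205 mm from the pin axis. Its own x points along the bar away from the pin.
- post_fallen: The fallen post, lying flat on the plate in the middle place or in the one farthest from the pin, its foot about on the lane's middle line and its cap end poking out towards the rack's -y. 36 x 36 x 90 mm square steel tube post, 0.2 kg or so, black plastic cap on one end (the top). Origin: centre of the foot face (the end without cap); own z runs along the post from the foot to the cap, 90 mm. 
- post_b: The post standing in the place next to the pin, 68 mm or so between the centres of neighbouring places. 36 x 36 x 90 mm square steel tube post, 0.2 kg or so, black plastic cap on one end (the top). Origin: centre of the foot face (the end without cap); own z runs along the post from the foot to the cap, 90 mm. 
- post_c: The other standing post, in the middle or farthest place. 36 x 36 x 90 mm square steel tube post, 0.2 kg or so, black plastic cap on one end (the top). Origin: centre of the foot face (the end without cap); own z runs along the post from the foot to the cap, 90 mm. 

How it is judged:
On the way, in this order (a step that is already met when the one before it is completed fails the run):
1. the fallen post stands upright, cap uppermost, in the lane, let go (angle between post_fallen's own z axis and vertical below 0.08 rad and z of post_fallen in the frame of rack between 0.002 and 0.01 m and y of post_fallen in the frame of rack between -0.018 and 0.015 m and x of post_fallen in the frame of rack between -0.092 and 0.092 m and contact force between post_fallen and the fingers below 0.1 N), for 0.2 s.
2. the keeper bar is round against its stop (value of joint keeper below 0.04 rad), for 0.2 s.
At the end, for the whole second after the job is handed in: All three posts stand still in the lane on the plate, cap up, within 0.08 rad of upright, centres no more than 15 mm behind or 18 mm in front of the lane's middle line and within 92 mm of the lane's middle along it; the keeper bar is within 0.04 rad of its stop (angle between each of post_fallen, post_b, post_c's own z axis and vertical below 0.08 rad and z of post_fallen in the frame of rack between 0.002 and 0.01 m and y of post_fallen in the frame of rack between -0.018 and 0.015 m and x of post_fallen in the frame of rack between -0.092 and 0.092 m and linear speed of each of post_fallen, post_b, post_c below 0.02 m/s and z of post_b in the frame of rack between 0.002 and 0.01 m and y of post_b in the frame of rack between -0.018 and 0.015 m and x of post_b in the frame of rack between -0.092 and 0.092 m and z of post_c in the frame of rack between 0.002 and 0.01 m and y of post_c in the frame of rack between -0.018 and 0.015 m and x of post_c in the frame of rack between -0.092 and 0.092 m and value of joint keeper below 0.04 rad); the robot touches nothing.
It fails at once if a post that was standing (post_b) is knocked over (angle between post_b's own z axis and vertical above 0.5 rad).
It fails at once if a post that was standing (post_c) is knocked over (angle between post_c's own z axis and vertical above 0.5 rad).
It fails at once if the keeper bar is slammed (swung shut faster than 2 rad/s) (velocity of joint keeper below -2 rad/s).
It also fails if it takes over 61 s, if anything falls off the work surface, if the arm or the gripper's body presses on something with over 40 N, if the wrist force passes 120 N, or if a joint passes its speed limit or range.

## Working session

There is one attempt and no reset: what is moved stays moved. The work goes in short steps, Python scripts to look and compute and a tool call to move; the robot and the scene stay as the last step left them, time stands still between calls to the robot, and variables do not carry over. Pictures are saved under pics/ and viewed, at most 10 in all, crops included, and the job is handed in when it is done.

Besides the shell and the picture viewer there is one more tool, called after "Call:" as name(argument=value, ...) on one line, values as JSON. jog_arm: Moves the arm, as the interface text tells. Its arguments: {"type":"object","properties":{"increments":{"type":"array"},"fingers":{"type":"number"},"grip_force":{"type":"number"}},"required":["increments"]}

```bash
mkdir -p pics
cat > h.py <<'E'
import numpy as np, cv2
from rig import ctrl
def info(c):
    i=ctrl.camera_info(c); return np.array(i["camera_matrix"],float),np.array(i["distortion"],float),np.array(i["T"],float)
def ray(c,px):
    K,D,T=info(c); p=cv2.undistortPoints(np.array([[[px[1],px[0]]]],float),K,D)[0,0]
    return T[:3,3],T[:3,:3]@np.array([p[0],-p[1],-1.])
def onz(c,px,z):
    o,d=ray(c,px); return o+d*(z-o[2])/d[2]
def proj(c,P):
    K,D,T=info(c); P=np.atleast_2d(P); q=(P-T[:3,3])@T[:3,:3]; q=q*[1,-1,-1]
    return cv2.projectPoints(q,np.zeros(3),np.zeros(3),K,D)[0][:,0,::-1]
def tri(pa,pb):
    o1,d1=ray("side",pa);o2,d2=ray("top",pb)
    s=np.linalg.lstsq(np.c_[d1,-d2],o2-o1,rcond=None)[0]
    a,b=o1+d1*s[0],o2+d2*s[1]; return (a+b)/2,np.linalg.norm(a-b)
E
python3 - <<'E'
from h import *
for c in ("side","top"):
    cv2.imwrite(f"pics/{c}0.png",ctrl.grab_frame(c))
    print(c,info(c)[2][:3].round(3).tolist())
    for l in ["rack","stop","keeper_pin","keeper_tip","post_fallen","post_b"]:
        for d in ctrl.landmark_of(c,l)[:4]:
            p=d["centre"];z={"rack":0,"stop":.042,"keeper_pin":.027,"keeper_tip":.027,"post_fallen":.024,"post_b":.006}[l]
            print(l,round(d["conf"],2),np.round(p,1),onz(c,p,z).round(4))
s=ctrl.sense();print(s["tool_pos"],s["tool_rot"],s["clock"])
E
```

```text
side [[0.981, 0.141, -0.13, 0.491], [-0.191, 0.676, -0.712, -0.35], [-0.012, 0.724, 0.69, 0.492]]
rack 0.66 [251.5 278.6] [0.5932 0.0018 0.    ]
stop 0.66 [227.  339.5] [6.974e-01 5.000e-04 4.200e-02]
keeper_pin 0.82 [274.7 222.2] [ 0.4912 -0.043   0.027 ]
post_fallen 0.7 [229.7 311.5] [0.6556 0.0186 0.024 ]
post_fallen 0.27 [229.9 338.4] [0.7013 0.0086 0.024 ]
post_b 0.75 [258.9 241.6] [ 0.5272 -0.0049  0.006 ]
post_b 0.66 [244.4 275.9] [0.5909 0.0133 0.006 ]
top [[0.015, 0.985, -0.171, 0.479], [-0.999, 0.021, 0.034, 0.107], [0.037, 0.171, 0.985, 0.707]]
rack 0.74 [197.7 295.4] [0.5965 0.0106 0.    ]
stop 0.57 [145.8 304.4] [ 0.6906 -0.0012  0.042 ]
keeper_pin 0.96 [249.5 322.9] [ 0.4951 -0.0371  0.027 ]
keeper_tip 0.77 [215.6 426.4] [ 0.5625 -0.2388  0.027 ]
post_fallen 0.82 [164.6 290.2] [0.6575 0.0239 0.024 ]
post_b 0.97 [235.9 302.7] [ 0.521  -0.0026  0.006 ]
post_b 0.87 [204.2 294.1] [0.5826 0.014  0.006 ]
[0.20681913 0.61618911 0.20762829] [ 3.30466356e-06  1.61198536e-01  9.86921999e-01 -7.15076602e-06] 0.7
```

View pics/top0.png

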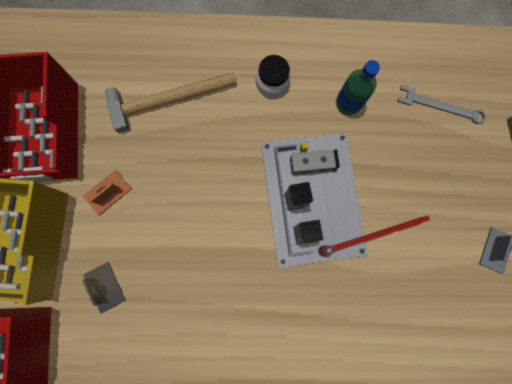

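View pics/side0.png

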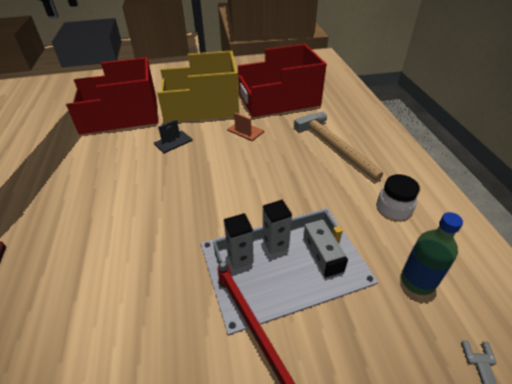

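Fallen post lies in the far place (top ≈ col 315, row 160), cap toward world -y; bar points to roughly -y. Next I fit the rack and the fallen post and overlay the result.

```bash
cat >> h.py <<'E'
from scipy.optimize import minimize
def hull(c,P):
    m=np.zeros((384,512),np.uint8); cv2.fillConvexPoly(m,cv2.convexHull(np.round(proj(c,P)[:,::-1]).astype(np.int32)),1); return m.astype(bool)
def softfit(masks,pts,x0,steps):
    def cost(x): 
        P=pts(x); r=0
        for c,m in masks.items():
            h=hull(c,P); r+=1-(h&m).sum()/max((h|m).sum(),1)
        return r
    S=np.vstack([x0]+[np.array(x0)+np.eye(len(x0))[i]*steps[i] for i in range(len(x0))])
    return minimize(cost,x0,method="Nelder-Mead",options=dict(initial_simplex=S,maxiter=300,xatol=1e-5,fatol=1e-4))
def box(lx,ly,lz):
    return np.array([[x,y,z] for x in lx for y in ly for z in lz],float)
def place(P,x,y,a):
    c,s=np.cos(a),np.sin(a); return P@np.array([[c,-s,0],[s,c,0],[0,0,1]]).T+[x,y,0]
E
python3 - <<'E'
from h import *
rm,fm={},{}
for c in ("side","top"):
    ctrl.grab_frame(c)
    d=ctrl.outline_of(c,"rack"); print(c,[(round(q["conf"],2),q["pixels"].sum()) for q in d]); rm[c]=d[0]["pixels"].astype(bool)
    d=ctrl.outline_of(c,"post_fallen"); print(c,[(round(q["conf"],2),np.round(q["centre"]),q["pixels"].sum()) for q in d]);
    t=proj(c,[0.67,-0.02,0.024])[0]; q=min(d,key=lambda q:np.linalg.norm(np.array(q["centre"])-t)); fm[c]=q["pixels"].astype(bool)
    h=cv2.convexHull(np.argwhere(rm[c])[:,::-1].astype(np.int32)); m=np.zeros((384,512),np.uint8); cv2.fillConvexPoly(m,h,1); rm[c]=m.astype(bool)
plate=box((-.125,.125),(-.12,.055),(0,.006)); post=box((-.018,.018),(-.09,0),(.006,.042))
for n,ms,b,x0 in (("rack",{"top":rm["top"]},plate,[.595,.006,.147]),("rackside",{"side":rm["side"]},plate,[.595,.006,.147]),("rack2",rm,plate,[.595,.006,.147]),("post",fm,post,[.657,.021,.12]),("posttop",{"top":fm["top"]},post,[.657,.021,.12])):
    r=softfit(ms,lambda x:place(b,*x),x0,[.008,.008,.06]); print(n,r.x.round(4),round(r.fun,3))
    if n=="rack2":R=r.x
    if n=="post":F=r.x
out=[]
for c in ("top","side"):
    im=ctrl.grab_frame(c)
    im=cv2.resize(im,None,fx=2,fy=2)
    for b,x,z in ((plate,R,1),(post,F,2)):
        for i in range(8):
            for j in range(i):
                if (abs(b[i]-b[j])>1e-6).sum()==1:
                    p=proj(c,place(b[[i,j]],*x))*2; cv2.line(im,*[tuple(int(round(v)) for v in q[::-1]) for q in p],(0,255,0) if z==1 else (255,0,255),1)
    out.append(im[230:560,380:780])
cv2.imwrite("pics/fit.png",np.hstack(out))
c,s=np.cos(R[2]),np.sin(R[2]); M=np.array([[c,-s],[s,c]])
for n,p in dict(pin=(-.105,-.036),stop=(.098,-.025),place3=(.068,0)).items(): print(n,(M@p+R[:2]).round(4))
print("post in rack",((F[:2]-R[:2])@M).round(4))
E
```

```text
side [(0.74, np.int64(11188))]
side [(0.62, array([252., 326.]), np.int64(1528))]
top [(0.94, np.int64(9508))]
top [(0.69, array([163., 310.]), np.int64(1022))]
rack [0.5912 0.003  0.1716] 0.277
rackside [ 0.5954 -0.0134  0.1626] 0.256
rack2 [0.5926 0.0027 0.1677] 0.548
post [0.6583 0.0223 0.1181] 0.192
posttop [0.6567 0.0237 0.1564] 0.093
pin [ 0.4951 -0.0503]
stop [ 0.6934 -0.0056]
place3 [0.6596 0.014 ]
post in rack [0.0681 0.0084]
```

View pics/fit.png

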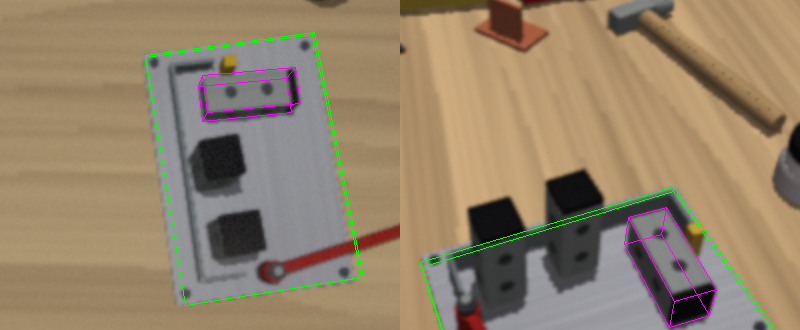

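```bash
cat >> h.py <<'E'
from scipy.spatial.transform import Rotation as Ro
RK=np.array([0.593,0.008,0.155])
def rax(yaw=RK[2]):
    c,s=np.cos(yaw),np.sin(yaw); return np.array([c,s,0]),np.array([-s,c,0]),np.array([0,0,1.])
def r2w(p): ex,ey,ez=rax(); return np.r_[RK[:2],0]+np.array(p)@np.array([ex,ey,ez])
def toolR(a,yaw=RK[2]):
    ex,ey,ez=rax(yaw); z=ey*np.sin(a)-ez*np.cos(a); return np.c_[np.cross(ex,z),ex,z]
def rel(pos,R):
    s=ctrl.sense(); q=s["tool_rot"]; R0=Ro.from_quat(np.r_[q[1:],q[0]]).as_matrix()
    sh=R0.T@(np.array(pos)-s["tool_pos"]); rv=Ro.from_matrix(R0.T@R).as_rotvec()
    print("rel",sh.round(4).tolist(),rv.round(3).tolist())
E
python3 - <<'E'
from h import *
p=onz("top",(198.9,313.4),.006); print("plate centre",p, "-> rack", p+np.array([-np.sin(.155),np.cos(.155),0])*.0325)
rel([.66,.0,.30],toolR(0)); print(r2w([.068,0,0]))
E
```

```text
plate centre [ 0.59387206 -0.0241566   0.006     ] -> rack [0.5888547  0.00795377 0.006     ]
rel [-0.6257, -0.44, -0.0924] [-0.0, 0.0, 1.092]
[0.66018478 0.01849785 0.        ]
```

Call:
jog_arm(increments=[-0.05,-0.027,-0.012,0,0,0.068,-0.09,-0.05,-0.023,0,0,0.136,-0.13,-0.08,-0.035,0,0,0.204,-0.17,-0.11,-0.046,0,0,0.272,-0.21,-0.135,-0.058,0,0,0.34,-0.25,-0.16,-0.07,0,0,0.41,-0.29,-0.19,-0.08,0,0,0.48,-0.33,-0.215,-0.092,0,0,0.55], fingers=0.75)

```text
clock: 1.9
tool_pos: [0.4489, 0.3092, 0.2991]
tool_rot: [-0.0, 0.424, 0.905, 0.0]
force: [0.8, -0.0, 0.3]
finger_gap: 0.0639
grasp_force: 0.0
```

Run:
```python
from h import *
rel([.66,.0,.30],toolR(0)); s=ctrl.sense();print(s["qpos"],s["clock"],s["finger_gap"])
```

```text
rel [-0.3727, -0.0355, -0.0011] [0.0, -0.0, 0.539]
[-0.98874286  0.07905147  0.32766524  1.5902151  -0.02588988  1.47612517
  0.03447314] 1.9 0.06392339506119749
```

Call:
jog_arm(increments=[-0.05,-0.005,0,0,0,0.07,-0.1,-0.01,0,0,0,0.14,-0.15,-0.014,0,0,0,0.21,-0.2,-0.019,0,0,0,0.28,-0.245,-0.023,0,0,0,0.35,-0.29,-0.028,0,0,0,0.42,-0.335,-0.032,0,0,0,0.48,-0.373,-0.0355,0,0,0,0.539])

```text
clock: 2.7
tool_pos: [0.6613, -0.0, 0.2985]
tool_rot: [0.0, 0.65, 0.76, -0.0]
force: [-0.2, 0.3, 1.0]
finger_gap: 0.0642
grasp_force: 0.0
```

Call:
jog_arm(increments=[0,0,0,0,0.14,0,0,0,0,0,0.28,0,0,0,0,0,0.42,0,0,0,0,0,0.56,0,0,0,0,0,0.7,0,0,0,0,0,0.7,0])

```text
clock: 3.3
tool_pos: [0.6596, -0.003, 0.2942]
tool_rot: [-0.263, 0.613, 0.711, 0.222]
force: [0.3, -2.1, -1.2]
finger_gap: 0.0639
grasp_force: 0.0
```

Run:
```python
from h import *
rel([.66,.0,.30],toolR(.7)); s=ctrl.sense();print(s["qpos"],s["clock"],s["finger_gap"])
```

```text
rel [0.0059, 0.0008, -0.0025] [-0.002, -0.004, -0.009]
[-0.03898975  0.56828249  0.52201356  1.22025213 -0.85449114  1.82799474
  0.56823636] 3.3 0.06390756679350536
```

Call:
jog_arm(increments=[0,0,0,0,-0.14,0,0,0,0,0,-0.28,0,0,0,0,0,-0.42,0,0,0,0,0,-0.56,0,0,0,0,0,-0.7,0,0,0,0,0,-0.84,0,0,0,0,0,-0.98,0,0,0,0,0,-1.12,0])

```text
clock: 4.1
tool_pos: [0.6614, 0.0039, 0.3007]
tool_rot: [0.162, 0.634, 0.744, -0.135]
force: [0.3, 0.3, -1.0]
finger_gap: 0.0641
grasp_force: 0.0
```

Call:
jog_arm(increments=[0,0,0,0,-0.14,0,0,0,0,0,-0.28,0,0,0,0,0,-0.42,0,0,0,0,0,-0.45,0,0,0,0,0,-0.45,0])

```text
clock: 4.6
tool_pos: [0.6604, 0.0046, 0.2975]
tool_rot: [0.32, 0.587, 0.691, -0.273]
force: [0.2, -0.3, 0.0]
finger_gap: 0.064
grasp_force: 0.0
```

Run:
```python
from h import *
rel([.66,.0,.30],toolR(-.87)); s=ctrl.sense();print(s["qpos"],s["clock"],s["finger_gap"])
```

```text
rel [-0.0048, -0.0011, 0.0018] [0.004, -0.001, 0.006]
[-1.04167288  0.50640855  0.75115697  1.47157898  0.51870774  1.472189
 -0.26756674] 4.6 0.06400100619657209
```

```bash
cat >> h.py <<'E'
def grasp_pose(F,yaw,d=.070,gz=.030,a=.7,back=0.):
    ex,ey,ez=rax(yaw); R=toolR(a,yaw); g=np.array([F[0],F[1],0])-ey*d+ez*gz; return g+R[:,2]*(.019-back),R
E
python3 - <<'E'
from h import *
F=(.6575,.023)
p,R=grasp_pose(F,.14,back=.16);print(p); rel(p,R)
E
```

```text
[ 0.67994337 -0.13626109  0.13784275]
rel [0.0302, -0.0031, 0.2116] [0.0, 1.569, 0.024]
```

Call:
jog_arm(increments=[0.003,0,0.02,0,0.14,0.002,0.006,0,0.04,0,0.28,0.004,0.009,0,0.06,0,0.42,0.006,0.012,-0.001,0.08,0,0.56,0.008,0.015,-0.001,0.1,0,0.7,0.01,0.018,-0.002,0.12,0,0.84,0.012,0.02,-0.002,0.14,0,0.98,0.014,0.022,-0.002,0.16,0,1.12,0.017])

```text
clock: 5.4
tool_pos: [0.6773, -0.1085, 0.1831]
tool_rot: [-0.091, 0.65, 0.749, 0.089]
force: [0.5, 1.6, 0.0]
finger_gap: 0.0642
grasp_force: 0.0
```

Run:
```python
from h import *
F=(.6575,.023)
p,R=grasp_pose(F,.14,back=.10); rel(p,R)
```

```text
rel [-0.0125, -0.0027, 0.0909] [0.014, 0.445, 0.007]
```

Call:
jog_arm(increments=[-0.003,0,0.023,0,0.11,0.002,-0.006,-0.001,0.045,0,0.22,0.004,-0.009,-0.002,0.068,0,0.33,0.006,-0.0125,-0.0027,0.091,0.014,0.445,0.007,-0.0125,-0.0027,0.091,0.014,0.445,0.007])

```text
clock: 5.9
tool_pos: [0.6688, -0.101, 0.0812]
tool_rot: [-0.263, 0.621, 0.705, 0.219]
force: [-1.6, -1.0, -1.3]
finger_gap: 0.064
grasp_force: 0.0
```

Run:
```python
from h import *
F=(.6575,.023)
p,R=grasp_pose(F,.14); rel(p,R); print(ctrl.sense()["tool_pos"],p)
im=[]
for c in("top","side"):
    f=ctrl.grab_frame(c)
    for t in (.0,):
        g=p-R[:,2]*.019; a=proj(c,g)[0]; cv2.circle(f,(int(a[1]),int(a[0])),2,(0,255,0),-1)
    im.append(cv2.resize(f[110:290,200:400],None,fx=2,fy=2))
cv2.imwrite("pics/pre.png",np.hstack(im))
```

```text
rel [0.0089, 0.0069, 0.0931] [-0.01, 0.001, -0.017]
[ 0.6687558  -0.10103361  0.08119083] [ 0.66555999 -0.03419474  0.015468  ]
```

View pics/pre.png

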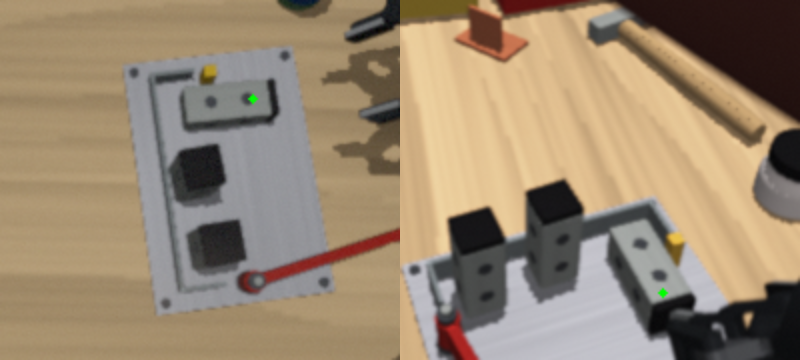

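Call:
jog_arm(increments=[0.003,0.002,0.025,0,0,-0.005,0.005,0.004,0.045,-0.005,0,-0.01,0.007,0.006,0.065,-0.01,0,-0.017,0.009,0.007,0.08,-0.01,0,-0.017,0.009,0.007,0.093,-0.01,0,-0.017,0.009,0.007,0.093,-0.01,0,-0.017])

```text
clock: 6.6
tool_pos: [0.6687, -0.0262, 0.0222]
tool_rot: [-0.256, 0.611, 0.714, 0.225]
force: [-0.0, 0.5, 0.2]
finger_gap: 0.0644
grasp_force: 0.0
```

Run:
```python
from h import *
F=(.6575,.023)
p,R=grasp_pose(F,.14); rel(p,R); s=ctrl.sense(); print(s["tool_pos"],s["force"])
im=[]
for c in("top","side"):
    f=ctrl.grab_frame(c)
    im.append(cv2.resize(f[110:290,200:400],None,fx=2,fy=2))
cv2.imwrite("pics/g.png",np.hstack(im))
```

```text
rel [-0.01, -0.0044, 0.0004] [-0.0, 0.005, 0.015]
[ 0.66868739 -0.02619279  0.02218082] [-0.01819368  0.52567648  0.16570116]
```

View pics/g.png

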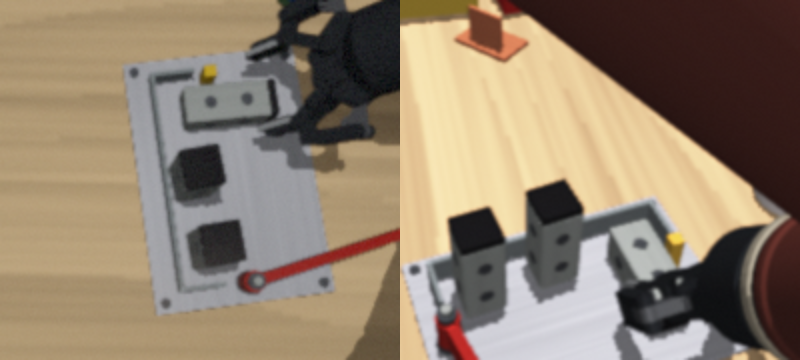

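Fingers straddle the post near the cap (top crop, tips at about (250,47) and (262,130)). I correct by 1 cm and close.

Call:
jog_arm(increments=[-0.005,-0.002,0,0,0,0.008,-0.009,-0.004,0,0,0,0.015,-0.009,-0.004,0,0,0,0.015])

```text
clock: 7.0
tool_pos: [0.6652, -0.0373, 0.0151]
tool_rot: [-0.257, 0.619, 0.708, 0.223]
force: [0.3, 0.1, 0.5]
finger_gap: 0.064
grasp_force: 0.0
```

Call:
jog_arm(increments=[0,0,0,0,0,0,0,0,0,0,0,0,0,0,0,0,0,0,0,0,0,0,0,0,0,0,0,0,0,0,0,0,0,0,0,0], fingers=0.3, grip_force=60)

```text
clock: 7.6
tool_pos: [0.6659, -0.0358, 0.0159]
tool_rot: [-0.257, 0.618, 0.709, 0.223]
force: [0.7, -3.0, 2.9]
finger_gap: 0.0345
grasp_force: 60.4
```

Run:
```python
from h import *
F=(.6575,.023)
p,R=grasp_pose(F,.14); rel(p,R); s=ctrl.sense(); print(s["tool_pos"],s["force"],s["finger_gap"],s["grasp_force"])
im=[]
for c in("top","side"):
    f=ctrl.grab_frame(c)
    d=ctrl.landmark_of(c,"post_fallen"); print(c,[(round(q["conf"],2),np.round(q["centre"]),onz(c,q["centre"],.024).round(3)) for q in d])
```

```text
rel [0.001, -0.0001, 0.0014] [0.001, 0.005, -0.003]
[ 0.66588348 -0.0357953   0.01590289] [ 0.70870181 -3.02524669  2.85728193] 0.034497205169655605 60.42932868003845
top [(0.75, array([164., 289.]), array([0.658, 0.026, 0.024]))]
side [(0.96, array([228., 311.]), array([0.656, 0.022, 0.024]))]
```

```bash
sed -i 's/^RK=.*/RK=np.array([0.592,0.0095,0.155])/' h.py
python3 - <<'E'
from h import *
s=ctrl.sense(); q=s["tool_rot"]; R0=Ro.from_quat(np.r_[q[1:],q[0]]).as_matrix()
foot=np.array([.657,.0238,.024]); v=R0.T@(foot-s["tool_pos"])
pz=-R0.T@rax(.14)[1]   # post z axis in tool frame
print("v",v.tolist(),"pz",pz.tolist())
Rf=Ro.from_rotvec(rax(.14)[0]*-np.pi/2).as_matrix()@R0
tf=r2w([.066,-.002,.006]); p=tf-Rf@v; print(tf,p)
rel(p+[0,0,.10],Rf)
rel(s["tool_pos"]+np.array([0,0,.11]),R0)
E
```

```text
v [0.051467489059981025, -0.0006575017614505409, 0.0323352825096681] pz [-0.7682586171120411, 0.002442942432244896, -0.6401349305149399]
[0.65751752 0.01771306 0.006     ] [0.6591455  0.00975757 0.06624089]
rel [0.1316, -0.0006, -0.086] [-0.004, -1.571, -0.001]
rel [0.0704, -0.0001, -0.0845] [0.0, 0.0, 0.0]
```

Call:
jog_arm(increments=[0.012,0,-0.014,0,0,0,0.035,0,-0.042,0,0,0,0.058,0,-0.07,0,0,0,0.075,0,-0.085,0,-0.1,0,0.082,0,-0.085,0,-0.22,0,0.088,0,-0.085,0,-0.34,0,0.093,0,-0.085,0,-0.46,0,0.097,0,-0.085,0,-0.58,0])

```text
clock: 8.6
tool_pos: [0.6629, -0.0148, 0.1447]
tool_rot: [-0.042, 0.656, 0.753, 0.037]
force: [-0.3, 0.1, -4.2]
finger_gap: 0.0343
grasp_force: 60.2
```

```bash
cat >> h.py <<'E'
V=np.array([.0515,-.0007,.0323])
RF=Ro.from_rotvec(rax(.14)[0]*-np.pi/2).as_matrix()@Ro.from_quat([.618,.709,.223,-.257]).as_matrix()
def fin(up,rx=.066,ry=-.002): return r2w([rx,ry,.006+up])-RF@V
E
python3 - <<'E'
from h import *
rel(fin(.1),RF); s=ctrl.sense(); print(s["finger_gap"],s["grasp_force"],s["qpos"])
E
```

```text
rel [0.0271, -0.0003, -0.0186] [-0.003, -0.988, 0.001]
0.034338714946114575 60.17452597618103 [-0.39617097  0.4567706   0.56795662  1.51324219 -0.36256967  1.28493383
  0.37748903]
```

Call:
jog_arm(increments=[0.004,0,-0.003,0,-0.13,0,0.008,0,-0.006,0,-0.26,0,0.012,0,-0.009,0,-0.39,0,0.016,0,-0.012,0,-0.52,0,0.02,0,-0.015,0,-0.65,0,0.024,0,-0.017,0,-0.78,0,0.026,0,-0.0186,0,-0.89,0,0.027,0,-0.0186,-0.003,-0.988,0])

```text
clock: 9.4
tool_pos: [0.6593, 0.0119, 0.1646]
tool_rot: [0.321, 0.594, 0.684, -0.277]
force: [-0.1, 0.1, -2.7]
finger_gap: 0.0341
grasp_force: 60.3
```

Call:
jog_arm(increments=[0,0,0,0,0,0,0,0,0,0,0,0])

```text
clock: 9.6
tool_pos: [0.6593, 0.0094, 0.1644]
tool_rot: [0.318, 0.595, 0.684, -0.277]
force: [-0.1, -1.3, -2.1]
finger_gap: 0.0343
grasp_force: 60.4
```

Run:
```python
from h import *
rel(fin(.1),RF); rel(fin(.01),RF);s=ctrl.sense(); print(s["finger_gap"],s["grasp_force"],s["force"])
im=[]
q=s["tool_rot"]; R=Ro.from_quat(np.r_[q[1:],q[0]]).as_matrix()
f=s["tool_pos"]+R@V; pz=R@np.array([-.768,.0024,-.64]); print("foot",f,"axis",pz)
for c in("top","side"):
    g=ctrl.grab_frame(c)
    for P in (f,f+pz*.09,r2w([.066,-.002,.006])): a=proj(c,P)[0]; cv2.circle(g,(int(a[1]),int(a[0])),1,(0,255,0),-1)
    im.append(cv2.resize(g[70:270,200:400],None,fx=2,fy=2))
cv2.imwrite("pics/l.png",np.hstack(im))
```

```text
rel [-0.0012, -0.0001, -0.0014] [-0.001, -0.006, 0.002]
rel [0.0676, -0.0001, 0.0565] [-0.001, -0.006, 0.002]
0.03432416796978114 60.38355588912964 [-0.08439559 -1.2793717  -2.07487676]
foot [0.65741662 0.01772654 0.10417634] axis [ 0.00299359 -0.00474059  0.99969912]
```

View pics/l.png

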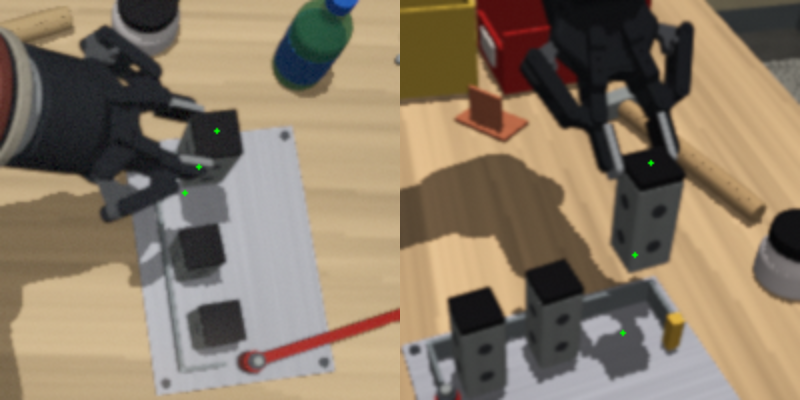

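Post hangs upright in the gripper over its gap (top cap centre ≈ (215,131) in the crop), and the target mark is in line with its neighbours. Lowering.

Call:
jog_arm(increments=[0.012,0,0.01,0,-0.004,0,0.025,0,0.021,0,-0.004,0,0.038,0,0.032,0,-0.004,0,0.05,0,0.042,0,-0.004,0,0.06,0,0.05,0,-0.004,0,0.0676,0,0.0565,0,-0.004,0,0.0676,0,0.0565,0,-0.004,0,0.0676,0,0.0565,0,-0.004,0])

```text
clock: 10.5
tool_pos: [0.66, 0.0089, 0.0768]
tool_rot: [0.321, 0.594, 0.683, -0.278]
force: [1.0, -0.4, -3.4]
finger_gap: 0.0344
grasp_force: 60.3
```

Run:
```python
from h import *
rel(fin(.0),RF);s=ctrl.sense(); print(s["finger_gap"],s["grasp_force"],s["force"])
q=s["tool_rot"]; R=Ro.from_quat(np.r_[q[1:],q[0]]).as_matrix()
f=s["tool_pos"]+R@V; pz=R@np.array([-.768,.0024,-.64]); print("foot",f,"axis",pz)
```

```text
rel [0.0087, -0.0007, 0.006] [-0.001, 0.001, 0.001]
0.03437218404673108 60.31205892562866 [ 1.02158083 -0.43018    -3.43487679]
foot [0.65826054 0.01681289 0.01651972] axis [0.00102425 0.00153475 0.99971314]
```

Down direction in tool axes ≈ (0.77, 0, 0.64); lower in small steps.

Call:
jog_arm(increments=[0.003,0,0.0025,0,0,0,0.005,0,0.0042,0,0,0,0.0065,0,0.0054,0,0,0,0.0075,0,0.006,0,0,0,0.0075,0,0.006,0,0,0])

```text
clock: 11.0
tool_pos: [0.6597, 0.0093, 0.0668]
tool_rot: [0.321, 0.594, 0.683, -0.278]
force: [-0.7, 0.1, -2.6]
finger_gap: 0.0342
grasp_force: 60.4
```

Call:
jog_arm(increments=[0.0008,0,0.0006,0,0,0,0.0015,0,0.0013,0,0,0,0.0015,0,0.0013,0,0,0])

```text
clock: 11.3
tool_pos: [0.66, 0.0092, 0.0654]
tool_rot: [0.321, 0.594, 0.683, -0.278]
force: [-0.8, 1.2, 1.8]
finger_gap: 0.0343
grasp_force: 60.8
```

Call:
jog_arm(increments=[0,0,0,0,0,0,0,0,0,0,0,0,0,0,0,0,0,0,0,0,0,0,0,0,0,0,0,0,0,0], fingers=0.58)

```text
clock: 11.8
tool_pos: [0.6598, 0.0091, 0.065]
tool_rot: [0.321, 0.594, 0.683, -0.278]
force: [-1.0, -0.0, -0.2]
finger_gap: 0.0495
grasp_force: 0.0
```

Run:
```python
from h import *
s=ctrl.sense(); print(s["finger_gap"],s["grasp_force"],s["force"])
im=[]
for c in("top","side"):
    g=ctrl.grab_frame(c)
    d=ctrl.landmark_of(c,"post_fallen"); print(c,[(round(q["conf"],2),onz(c,q["centre"],.006).round(3)) for q in d])
    im.append(cv2.resize(g[90:290,200:400],None,fx=2,fy=2))
cv2.imwrite("pics/r.png",np.hstack(im))
```

```text
0.049524469742241076 0.0 [-1.00011206 -0.02702078 -0.19914947]
top [(0.84, array([0.654, 0.027, 0.006]))]
side [(0.7, array([0.657, 0.011, 0.006]))]
```

View pics/r.png

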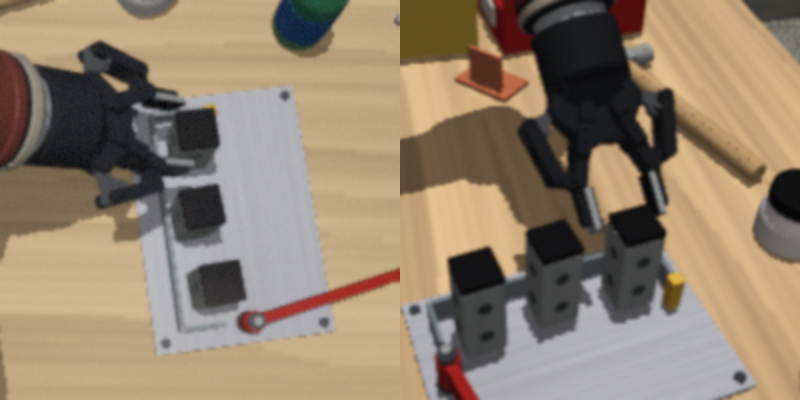

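Post released and standing in line with the others (crop top (195,130), side (635,255)). Backing off.

Call:
jog_arm(increments=[0,0,-0.02,0,0,0,0,0,-0.05,0,0,0,0,0,-0.09,0,0,0,-0.03,0,-0.12,0,0,0,-0.07,0,-0.14,0,0,0,-0.11,0,-0.16,0,0,0,-0.14,0,-0.17,0,0,0,-0.14,0,-0.17,0,0,0])

```text
clock: 12.8
tool_pos: [0.6552, 0.0473, 0.2864]
tool_rot: [0.322, 0.597, 0.681, -0.276]
force: [-0.2, -0.4, 0.6]
finger_gap: 0.0494
grasp_force: 0.0
```

```bash
cat >> h.py <<'E'
PIN=np.array([.4925,-.0405]); A=.45
def push(phi,r=.17,off=.0195,z=.028):
    ex,ey,ez=rax(); u=ex*np.cos(phi)-ey*np.sin(phi); n=-ex*np.sin(phi)-ey*np.cos(phi)
    return np.r_[PIN,0]+r*u+off*n+ez*z
E
python3 - <<'E'
from h import *
for c in("top","side"):
    g=ctrl.grab_frame(c)
    for l,z in (("post_fallen",.006),("keeper_tip",.027),("keeper_pin",.027)):
        d=ctrl.landmark_of(c,l); print(c,l,[(round(q["conf"],2),onz(c,q["centre"],z).round(3)) for q in d])
p=push(1.39,off=.05,z=.25); print(p); rel(p,toolR(A)); print(ctrl.sense()["tool_pos"])
E
```

```text
top post_fallen [(0.7, array([0.661, 0.025, 0.006]))]
top keeper_tip [(0.79, array([ 0.558, -0.236,  0.027]))]
top keeper_pin []
side post_fallen [(0.96, array([0.657, 0.013, 0.006])), (0.68, array([0.587, 0.012, 0.006]))]
side keeper_tip []
side keeper_pin [(0.9, array([ 0.493, -0.045,  0.027]))]
[ 0.50131118 -0.21748125  0.25      ]
rel [-0.1325, -0.1881, 0.2071] [-0.004, 1.328, -0.016]
[0.65360408 0.05034929 0.28028611]
```

Call:
jog_arm(increments=[-0.013,-0.019,0.02,0,0.13,0,-0.026,-0.038,0.041,0,0.26,0,-0.04,-0.056,0.062,0,0.4,0,-0.053,-0.075,0.083,0,0.53,-0.005,-0.066,-0.094,0.104,0,0.66,-0.008,-0.08,-0.113,0.124,0,0.8,-0.01,-0.093,-0.132,0.145,0,0.93,-0.012,-0.106,-0.15,0.166,0,1.06,-0.014], fingers=0)

```text
clock: 14.0
tool_pos: [0.5323, -0.1651, 0.2578]
tool_rot: [-0.071, 0.648, 0.756, 0.062]
force: [0.1, -0.1, -1.1]
finger_gap: -0.0002
grasp_force: 0.0
```

Run:
```python
from h import *
rel(push(1.39,off=.05,z=.12),toolR(A)); print(ctrl.sense()["tool_pos"])
```

```text
rel [-0.072, -0.0389, 0.1265] [0.002, 0.262, -0.002]
[ 0.532334   -0.16510799  0.25777003]
```

Call:
jog_arm(increments=[-0.015,-0.01,0.025,0,0.07,0,-0.03,-0.02,0.05,0,0.13,0,-0.045,-0.03,0.075,0,0.2,0,-0.06,-0.036,0.1,0,0.262,0,-0.072,-0.039,0.1265,0,0.262,0,-0.072,-0.039,0.1265,0,0.262,0,-0.072,-0.039,0.1265,0,0.262,0])

```text
clock: 14.7
tool_pos: [0.5006, -0.2172, 0.1193]
tool_rot: [-0.169, 0.636, 0.74, 0.142]
force: [0.0, -0.3, 0.2]
finger_gap: -0.0
grasp_force: 0.0
```

Run:
```python
from h import *
rel(push(1.39,off=.05),toolR(A)); s=ctrl.sense(); print(s["tool_pos"],s["qpos"])
im=[]
for c in("top","side"):
    g=ctrl.grab_frame(c)
    for P in (push(1.39,off=.05),np.r_[PIN,.027],push(1.39,r=.205,off=0,z=.027)): a=proj(c,P)[0]; cv2.circle(g,(int(a[1]),int(a[0])),1,(0,255,0),-1)
    im.append(cv2.resize(g[120:340,220:420] if c=="side" else g[100:320,250:450],None,fx=2,fy=2))
cv2.imwrite("pics/k.png",np.hstack(im))
```

```text
rel [-0.0397, 0.0011, 0.0822] [-0.003, 0.005, -0.005]
[ 0.50059581 -0.21721283  0.11928718] [-0.05035056  0.54357362  0.83046947  1.63925691 -0.64784238  1.54505495
  1.0866379 ]
```

View pics/k.png

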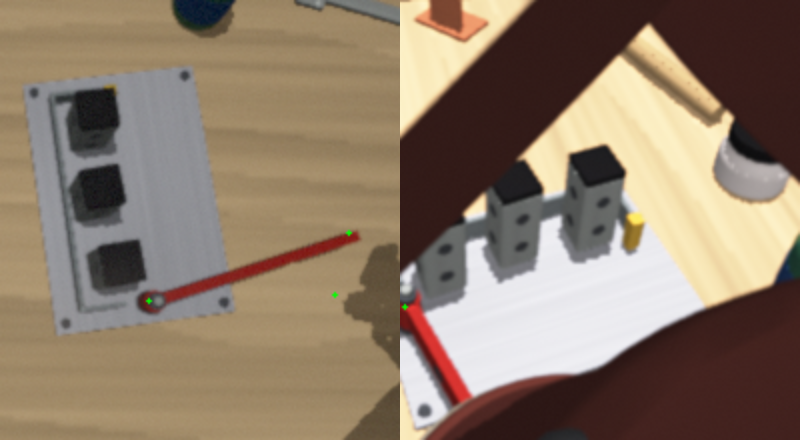

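```bash
sed -i 's/^PIN=.*A=.45/PIN=np.array([.493,-.045]); A=.45/' h.py
cat >> h.py <<'E'
def rows(phis,r=.17,off=.0195,z=.028):
    R=toolR(A); s=ctrl.sense(); print("err now vs phis[0]")
    for f in phis[1:]: print(round(float(f),3),(R.T@(push(f,r,off,z)-push(phis[0],r,off,z))).round(4).tolist())
E
python3 - <<'E'
from h import *
rel(push(1.39,off=.045),toolR(A)); R=toolR(A); print((R.T@(push(1.39)-push(1.39,off=.045))).round(4))
E
```

```text
rel [-0.0435, 0.0045, 0.0819] [-0.001, 0.006, -0.002]
[0.0041 0.0251 0.002 ]
```

Descend, then approach the bar.

Call:
jog_arm(increments=[-0.01,0.001,0.02,0,0,0,-0.021,0.002,0.04,0,0,0,-0.032,0.003,0.06,0,0,0,-0.04,0.004,0.075,0,0,0,-0.0435,0.0045,0.082,0,0,0,-0.0435,0.0045,0.082,0,0,0,-0.0435,0.0045,0.082,0,0,0])

```text
clock: 15.5
tool_pos: [0.5058, -0.221, 0.0273]
tool_rot: [-0.168, 0.636, 0.74, 0.143]
force: [-0.9, -0.1, 0.5]
finger_gap: -0.0001
grasp_force: 0.0
```

Run:
```python
from h import *
rel(push(1.39),toolR(A)); s=ctrl.sense(); print(s["tool_pos"],s["force"]);rows(np.r_[1.39,np.arange(1.34,.7,-.05)])
```

```text
rel [0.0051, 0.0259, 0.0016] [-0.001, 0.006, -0.004]
[ 0.50578885 -0.2210449   0.0273016 ] [-0.93186633 -0.06950016  0.53063016]
err now vs phis[0]
1.34 [0.0007, 0.0085, 0.0003]
1.29 [0.0018, 0.017, 0.0009]
1.24 [0.0033, 0.0254, 0.0016]
1.19 [0.0051, 0.0337, 0.0025]
1.14 [0.0073, 0.0419, 0.0035]
1.09 [0.0099, 0.0499, 0.0048]
1.04 [0.0128, 0.0579, 0.0062]
0.99 [0.0161, 0.0656, 0.0078]
0.94 [0.0198, 0.0731, 0.0095]
0.89 [0.0237, 0.0805, 0.0115]
0.84 [0.028, 0.0876, 0.0135]
0.79 [0.0326, 0.0944, 0.0158]
0.74 [0.0376, 0.101, 0.0181]
```

Call:
jog_arm(increments=[0.001,0.006,0,0,0,0,0.002,0.012,0.001,0,0,0,0.004,0.019,0.001,0,0,0,0.005,0.026,0.0016,0,0,0,0.0058,0.0345,0.002,0,0,0,0.007,0.043,0.0025,0,0,0,0.0084,0.0513,0.003,0,0,0,0.0102,0.0596,0.004,0,0,0])

```text
clock: 16.3
tool_pos: [0.5633, -0.2008, 0.0268]
tool_rot: [-0.169, 0.636, 0.74, 0.142]
force: [0.6, -0.2, 1.0]
finger_gap: -0.0001
grasp_force: 0.0
```

Run:
```python
from h import *
rel(push(1.19),toolR(A)); s=ctrl.sense(); print(s["tool_pos"],s["force"]);rows(np.r_[1.19,np.arange(1.13,.6,-.06)])
ctrl.grab_frame("top");d=ctrl.landmark_of("top","keeper_tip"); print([(q["conf"],onz("top",q["centre"],.027)) for q in d])
t=onz("top",d[0]["centre"],.027)[:2]-PIN; print("phi",.155-np.arctan2(t[1],t[0]))
```

```text
rel [0.0002, -0.0003, -0.0012] [-0.002, 0.005, -0.005]
[ 0.56326768 -0.20079787  0.02683826] [ 0.55298144 -0.1601575   0.99223213]
err now vs phis[0]
1.13 [0.0027, 0.0098, 0.0013]
1.07 [0.0059, 0.0194, 0.0029]
1.01 [0.0097, 0.0288, 0.0047]
0.95 [0.0139, 0.0379, 0.0067]
0.89 [0.0186, 0.0468, 0.009]
0.83 [0.0238, 0.0553, 0.0115]
0.77 [0.0295, 0.0634, 0.0142]
0.71 [0.0355, 0.0711, 0.0172]
0.65 [0.042, 0.0785, 0.0203]
[(0.55, array([ 0.56294267, -0.23294951,  0.027     ]))]
phi 1.3695394305064887
```

Run:
```python
from h import *
im=[]
s=ctrl.sense()
for c in("top","side"):
    g=ctrl.grab_frame(c)
    if c=="top":
        d=ctrl.outline_of(c,"keeper"); print([(q["conf"],q["centre"],q["pixels"].sum()) for q in d])
        yx=np.argwhere(d[0]["pixels"]); l=cv2.fitLine(yx[:,::-1].astype(np.float32),cv2.DIST_HUBER,0,.01,.01).ravel()
        a=onz(c,(l[3]-30*l[1],l[2]-30*l[0]),.04);b=onz(c,(l[3]+30*l[1],l[2]+30*l[0]),.04); v=(b-a)*np.sign(b[0]-a[0]); print("phi",.155-np.arctan2(v[1],v[0]))
    a=proj(c,s["tool_pos"])[0]; cv2.circle(g,(int(a[1]),int(a[0])),1,(0,255,0),-1)
    im.append(cv2.resize(g[120:340,220:420] if c=="side" else g[100:320,280:480],None,fx=2,fy=2))
cv2.imwrite("pics/k2.png",np.hstack(im))
```

```text
[(0.88, [231.4, 373.3], np.int64(626))]
phi 1.4175464903169115
```

View pics/k2.png

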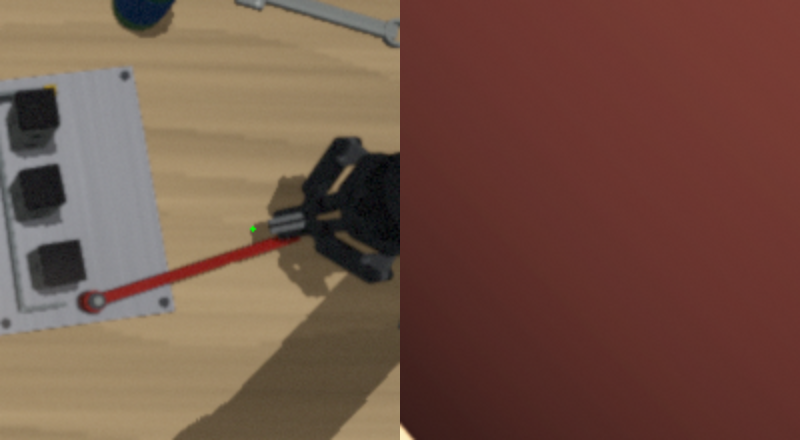

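The fingertips (top crop, around (270,228)) are past the bar on its far side and the bar has not moved. They passed over it, because the true tips sit higher than the TCP mark. I go back over and push lower.

Call:
jog_arm(increments=[0.009,0,-0.018,0,0,0,0.022,0,-0.045,0,0,0,0.022,-0.03,-0.045,0,0,0,0.022,-0.065,-0.045,0,0,0,0.022,-0.075,-0.045,0,0,0,0.022,-0.075,-0.045,0,0,0])

```text
clock: 17.15
tool_pos: [0.4875, -0.2128, 0.0788]
tool_rot: [-0.168, 0.637, 0.739, 0.143]
force: [0.8, -0.0, 0.3]
finger_gap: -0.0001
grasp_force: 0.0
```

Run:
```python
from h import *
rel(push(1.40,off=.035,z=.012),toolR(A)); s=ctrl.sense(); print(s["tool_pos"],s["force"])
ctrl.grab_frame("top");d=ctrl.landmark_of("top","keeper_tip"); print([(q["conf"],onz("top",q["centre"],.027)) for q in d])
rows(np.r_[1.40,np.arange(1.34,.8,-.06)])
```

```text
rel [-0.0363, 0.0259, 0.0567] [0.001, 0.005, -0.007]
[ 0.48752034 -0.21284533  0.07884454] [ 0.7649635  -0.01832849  0.27669634]
[(0.97, array([ 0.55664045, -0.23648528,  0.027     ]))]
err now vs phis[0]
1.34 [0.0008, 0.0102, 0.0004]
1.28 [0.0021, 0.0204, 0.001]
1.22 [0.004, 0.0304, 0.002]
1.16 [0.0065, 0.0403, 0.0031]
1.1 [0.0094, 0.0501, 0.0046]
1.04 [0.0129, 0.0596, 0.0062]
0.98 [0.0169, 0.0688, 0.0082]
0.92 [0.0214, 0.0778, 0.0103]
0.86 [0.0264, 0.0865, 0.0127]
0.8 [0.0318, 0.0948, 0.0154]
```

Call:
jog_arm(increments=[-0.009,0.004,0.015,0,0,0,-0.018,0.008,0.03,0,0,0,-0.028,0.012,0.045,0,0,0,-0.036,0.014,0.056,0,0,0,-0.036,0.018,0.0567,0,0,0,-0.036,0.026,0.0567,0,0,0,-0.035,0.034,0.0567,0,0,0,-0.034,0.041,0.057,0,0,0])

```text
clock: 18.05
tool_pos: [0.5311, -0.2116, 0.0117]
tool_rot: [-0.168, 0.636, 0.74, 0.143]
force: [-0.0, -0.3, -0.1]
finger_gap: -0.0001
grasp_force: 0.0
```

```bash
cat >> h.py <<'E'
def keeper(cam="top"):
    ctrl.grab_frame(cam); d=ctrl.landmark_of(cam,"keeper_tip")
    for q in d[:2]:
        t=onz(cam,q["centre"],.027); print(cam,"tip",round(q["conf"],2),t.round(4),"phi",round(RK[2]-np.arctan2(*(t[:2]-PIN)[::-1]),3))
    d=ctrl.outline_of(cam,"keeper")
    if d:
        yx=np.argwhere(d[0]["pixels"]); l=cv2.fitLine(yx[:,::-1].astype(np.float32),cv2.DIST_HUBER,0,.01,.01).ravel()
        a=onz(cam,(l[3]-30*l[1],l[2]-30*l[0]),.04);b=onz(cam,(l[3]+30*l[1],l[2]+30*l[0]),.04); v=(b-a)*np.sign(b[0]-a[0]); print("line phi",round(RK[2]-np.arctan2(v[1],v[0]),3))
E
python3 - <<'E'
from h import *
rel(push(1.40,z=.012),toolR(A)); s=ctrl.sense(); print(s["tool_pos"],s["force"]); keeper()
E
```

```text
rel [-0.0002, -0.0023, -0.0004] [-0.001, 0.005, -0.004]
[ 0.53114227 -0.21159968  0.01174381] [-0.02789743 -0.33964556 -0.07981146]
top tip 0.79 [ 0.5579 -0.2334  0.027 ] phi 1.394
line phi 1.413
```

Call:
jog_arm(increments=[0.0004,0.007,0.0002,0,0,0,0.0012,0.0135,0.0006,0,0,0,0.0021,0.0204,0.001,0,0,0,0.004,0.0304,0.002,0,0,0,0.0065,0.0403,0.0031,0,0,0])

```text
clock: 18.7
tool_pos: [0.5693, -0.1982, 0.0108]
tool_rot: [-0.169, 0.636, 0.74, 0.143]
force: [-1.5, 0.7, 0.2]
finger_gap: 0.0001
grasp_force: 0.5
```

Run:
```python
from h import *
rel(push(1.16,z=.012),toolR(A)); s=ctrl.sense(); print(s["tool_pos"],s["force"]); keeper();rows(np.r_[1.16,np.arange(1.10,.6,-.06)])
```

```text
rel [0.0, -0.0017, -0.0013] [-0.002, 0.005, -0.005]
[ 0.56930865 -0.19820717  0.01083614] [-1.53409565  0.67070552  0.22663939]
top tip 0.63 [ 0.5987 -0.2213  0.027 ] phi 1.186
line phi 1.208
err now vs phis[0]
1.1 [0.003, 0.0097, 0.0014]
1.04 [0.0065, 0.0192, 0.0031]
0.98 [0.0104, 0.0285, 0.005]
0.92 [0.0149, 0.0375, 0.0072]
0.86 [0.0199, 0.0461, 0.0096]
0.8 [0.0253, 0.0544, 0.0122]
0.74 [0.0312, 0.0624, 0.0151]
0.68 [0.0374, 0.0699, 0.0181]
0.62 [0.0441, 0.077, 0.0213]
```

Bar now follows (φ≈1.19, contact 1.5 N). Continuing.

Call:
jog_arm(increments=[0.003,0.0097,0.0014,0,0,0,0.0065,0.0192,0.0031,0,0,0,0.0104,0.0285,0.005,0,0,0,0.0149,0.0375,0.0072,0,0,0,0.0199,0.0461,0.0096,0,0,0,0.0253,0.0544,0.0122,0,0,0,0.0312,0.0624,0.0151,0,0,0,0.0374,0.0699,0.0181,0,0,0])

```text
clock: 19.65
tool_pos: [0.6319, -0.1463, 0.0104]
tool_rot: [-0.169, 0.636, 0.74, 0.142]
force: [-1.2, -1.1, 0.7]
finger_gap: -0.0002
grasp_force: 0.5
```

Run:
```python
from h import *
rel(push(.68,z=.012),toolR(A)); s=ctrl.sense(); print(s["tool_pos"],s["force"]); keeper();rows(np.r_[.68,np.arange(.63,.2,-.05)])
```

```text
rel [0.0002, -0.0017, -0.0017] [-0.002, 0.005, -0.005]
[ 0.63188418 -0.14626937  0.01038521] [-1.16835939 -1.0877604   0.74413738]
top tip 0.95 [ 0.6679 -0.161   0.027 ] phi 0.741
line phi 0.773
err now vs phis[0]
0.63 [0.0055, 0.006, 0.0027]
0.58 [0.0113, 0.0116, 0.0055]
0.53 [0.0174, 0.0169, 0.0084]
0.48 [0.0236, 0.0219, 0.0114]
0.43 [0.0301, 0.0265, 0.0146]
0.38 [0.0368, 0.0307, 0.0178]
0.33 [0.0437, 0.0346, 0.0211]
0.28 [0.0507, 0.0381, 0.0245]
0.23 [0.0579, 0.0412, 0.028]
```

Call:
jog_arm(increments=[0.0068,0.006,0,0,0,0,0.0126,0.0116,0.0028,0,0,0,0.0187,0.0169,0.0057,0,0,0,0.0249,0.0219,0.0087,0,0,0,0.0314,0.0265,0.0119,0,0,0,0.0381,0.0307,0.0151,0,0,0,0.045,0.0346,0.0184,0,0,0,0.052,0.0381,0.0218,0,0,0])

```text
clock: 20.6
tool_pos: [0.6608, -0.0848, 0.013]
tool_rot: [-0.169, 0.636, 0.74, 0.143]
force: [0.5, -1.7, -0.1]
finger_gap: 0.0
grasp_force: 0.5
```

Run:
```python
from h import *
rel(push(.28,z=.014),toolR(A)); s=ctrl.sense(); print(s["tool_pos"],s["force"]); keeper();rows(np.r_[.28,np.arange(.24,-.22,-.04)])
```

```text
rel [-0.0001, -0.0016, -0.0011] [-0.002, 0.005, -0.005]
[ 0.6607838  -0.08476498  0.01299219] [ 0.51320664 -1.70449067 -0.09059046]
top tip 0.81 [ 0.6979 -0.0892  0.027 ] phi 0.367
line phi 0.386
err now vs phis[0]
0.24 [0.0057, 0.0025, 0.0028]
0.2 [0.0116, 0.0047, 0.0056]
0.16 [0.0175, 0.0067, 0.0084]
0.12 [0.0234, 0.0085, 0.0113]
0.08 [0.0294, 0.0099, 0.0142]
0.04 [0.0355, 0.0111, 0.0172]
-0.0 [0.0416, 0.012, 0.0201]
-0.04 [0.0478, 0.0127, 0.0231]
-0.08 [0.0539, 0.013, 0.026]
-0.12 [0.0601, 0.0131, 0.029]
-0.16 [0.0662, 0.0129, 0.032]
-0.2 [0.0724, 0.0125, 0.035]
```

Call:
jog_arm(increments=[0.0057,0.0025,0.0028,0,0,0,0.0116,0.0047,0.0056,0,0,0,0.0175,0.0067,0.0084,0,0,0,0.0234,0.0085,0.0113,0,0,0,0.0294,0.0099,0.0142,0,0,0,0.0355,0.0111,0.0172,0,0,0,0.0386,0.0116,0.0186,0,0,0,0.0416,0.012,0.0201,0,0,0])

```text
clock: 21.55
tool_pos: [0.6654, -0.0376, 0.0128]
tool_rot: [-0.168, 0.636, 0.74, 0.143]
force: [0.6, -0.4, -0.4]
finger_gap: -0.0002
grasp_force: 0.5
```

Call:
jog_arm(increments=[0.0025,0.0002,0.0012,0,0,0,0.005,0.0004,0.0024,0,0,0,0.0075,0.0006,0.0036,0,0,0])

```text
clock: 21.85
tool_pos: [0.6647, -0.0298, 0.0127]
tool_rot: [-0.168, 0.636, 0.74, 0.143]
force: [0.9, -0.8, 0.3]
finger_gap: -0.0002
grasp_force: 0.5
```

Run:
```python
from h import *
s=ctrl.sense(); print(s["tool_pos"],s["force"]); keeper(); rel(push(-.05,z=.014),toolR(A))
```

```text
[ 0.66472191 -0.02976806  0.01270073] [ 0.9469912  -0.81797796  0.26849065]
top tip 0.74 [ 0.7012 -0.022   0.027 ] phi 0.045
line phi 0.07
rel [0.0007, -0.0012, -0.0011] [-0.002, 0.004, -0.004]
```

Creep on until the force rises.

Call:
jog_arm(increments=[0.002,0.0001,0.001,0,0,0,0.004,0.0001,0.0019,0,0,0,0.006,0.0001,0.0029,0,0,0])

```text
clock: 22.3
tool_pos: [0.6639, -0.0231, 0.0126]
tool_rot: [-0.168, 0.636, 0.74, 0.143]
force: [0.7, -1.4, 1.2]
finger_gap: -0.0
grasp_force: 0.5
```

Call:
jog_arm(increments=[0.0015,0,0.0007,0,0,0,0.003,0,0.0014,0,0,0])

```text
clock: 22.5
tool_pos: [0.6636, -0.0207, 0.0126]
tool_rot: [-0.168, 0.636, 0.74, 0.142]
force: [2.3, -5.6, -0.1]
finger_gap: -0.0004
grasp_force: 3.2
```

Call:
jog_arm(increments=[0.001,0,0.0005,0,0,0,0.002,0,0.001,0,0,0,0.002,0,0.001,0,0,0,0.002,0,0.001,0,0,0])

```text
clock: 22.9
tool_pos: [0.6635, -0.0207, 0.0126]
tool_rot: [-0.167, 0.637, 0.739, 0.142]
force: [2.2, -8.7, -0.4]
finger_gap: 0.0
grasp_force: 4.3
```

Run:
```python
from h import *
s=ctrl.sense(); print(s["tool_pos"],s["force"]); keeper()
```

```text
[ 0.66354685 -0.02070497  0.01264369] [ 2.20245199 -8.6628735  -0.42988918]
top tip 0.81 [ 0.6988 -0.0106  0.027 ] phi -0.011
top tip 0.65 [0.6554 0.0303 0.027 ] phi -0.279
line phi 0.026
```

The bar is hard against the stop: the tool no longer advances and the force is up to 9 N. Backing off and checking.

Call:
jog_arm(increments=[-0.009,0,-0.0044,0,0,0,-0.027,0,-0.013,0,0,0,-0.05,0,-0.03,0,0,0,-0.05,0,-0.08,0,0,0,-0.05,0,-0.13,0,0,0,-0.05,0,-0.18,0,0,0,-0.05,0,-0.2,0,0,0,-0.05,0,-0.2,0,0,0])

```text
clock: 23.85
tool_pos: [0.684, -0.1502, 0.1751]
tool_rot: [-0.166, 0.636, 0.74, 0.143]
force: [0.1, -0.7, -0.1]
finger_gap: -0.0002
grasp_force: 0.0
```

Run:
```python
from h import *
keeper(); s=ctrl.sense(); print(s["tool_pos"],s["force"],s["clock"])
im=[]
for c in("top","side"):
    g=ctrl.grab_frame(c); im.append(cv2.resize(g[110:290,200:400],None,fx=2,fy=2))
cv2.imwrite("pics/end.png",np.hstack(im))
```

```text
top tip 0.71 [ 0.7018 -0.0068  0.027 ] phi -0.026
line phi 0.02
[ 0.68292786 -0.14632931  0.17033444] [0.47208635 0.52152113 0.50243433] 24.0
```

View pics/end.png

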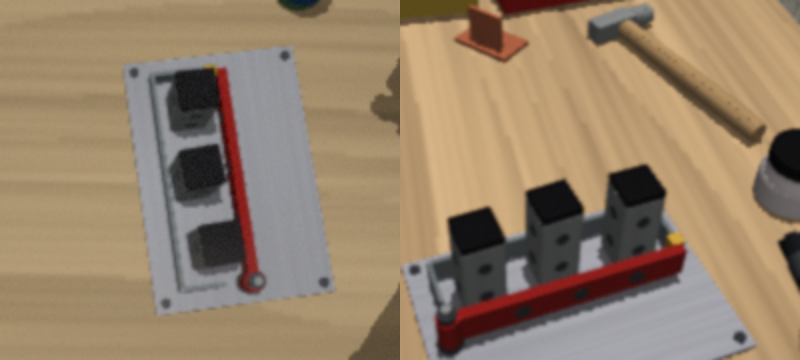

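The bar runs from the pin (252,280) to the yellow stop (212,70), and all three posts stand behind it. The gripper is clear.

```bash
python3 -c "
from rig import ctrl
print(ctrl.hand_in())"
```

```text
the job is handed in; nothing more can be done
None
```

I stood the fallen post back up in its gap, pushed the keeper bar gently shut against its yellow stop with all three posts standing behind it, and handed the job in at about 24 s; no verdict came back.

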